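# Bring the valve stem of the sanding wheel to the top

## Task

The air-filled sanding wheel on the bench finisher has stopped with its brass valve stem low down, where the air hose cannot reach it. Turn the wheel on its shaft, either way round and in several strokes if need be, until the valve stem stands straight above the shaft at the top of the wheel, then leave the wheel at rest and let go. Do not bump the clear shield above it, and leave the other things on the bench where they are.

Things in the scene. Friction and masses are not known exactly. Their poses are not given: they have to be found in the camera images.
- finisher: Bench finisher: teal motor on a dark base plate (16 mm high, 200 mm wide) with one level, free-ended 28 mm shaft that carries the wheel. Origin on the table straight below the wheel's centre; y along the shaft towards the motor, z up, -x the front, roughly towards the robot (yaw -0.35 to 0.15 rad). Base plate from y = 60 mm, motor from y = 100 mm. Only low things lie in front.
- hub (a point): Centre of the sanding wheel, on the shaft axis, 160 mm above the table; axes as the finisher's, does not turn. The wheel is a black rubber-tyred disc, 160 mm in diameter, 36 mm thick (along y, centred here), with flat sides; an aluminium disc of 104 mm diameter, flush, covers the middle of each side, so the tyre is bare from 52 to 80 mm radius.
- wheel (a joint): Turn of the wheel about its shaft, rad. 0 or a full turn (6.28) = valve stem straight up; as it grows the top of the wheel moves away from the robot and its front moves up. Starts anywhere between 1.9 and 4.4 (stem low). Free for two turns either way, light friction (about 1 N at the tyre); stays where it is left.
- valve (a point): Outer tip of the valve stem: one thin brass tube, 8 mm in diameter, standing 26 mm out of the wheel's outer side (away from the motor, -y of hub), 38 mm from the shaft axis. The other features there are a shaft nut in the middle and three low bolt heads 30 mm from the axis. This frame turns with the wheel: its z points from the axis to the stem.
- shield: Clear level eye shield, dark steel edge, fixed above the wheel: 160 mm along x, 150 along y, 8 thick; origin at its centre, 140 mm above the hub (60 above the wheel's top), 10 mm towards the motor; axes as the finisher's. Its front edge is plumb above the front of the wheel: a hand pointing straight down cannot reach the tyre, one tilted some 35 degrees, pointing forward and down, can.
- spray_can: Bystander: spray can, 52 mm in diameter, 150 mm high, upright; origin under its centre. Leave alone.
- glue_jar: Bystander: glue jar, 68 mm in diameter, 85 mm high, upright; origin under its centre. Leave alone.
- polish_tin: Bystander: flat tin, 72 mm in diameter, 22 mm high; origin under its centre. Leave alone.
- hammer: Bystander: hammer lying along its x axis. Leave alone.
- brush: Bystander: brush lying along its x axis. Leave alone.
- heel_block: Bystander: black rubber block 70 x 60 x 30 mm; origin under its centre. Leave alone.

How it is judged:
By the outcome, as a careful person would: the job done as asked, in the order asked, and still so for the second after the job is handed in, with the robot touching nothing.
It also fails if it takes over 48 s, if anything falls off the work surface, if the arm or the gripper's body presses on something with over 40 N, if the wrist force passes 120 N, or if a joint passes its speed limit or range.

## Robot

A 6-joint arm with a two-finger parallel gripper is mounted at the origin on the work surface. World frame = base frame: x ahead of the robot, y to its left, z up, the work surface at z = 0. Lengths are in m, angles in degrees, forces in N, time in s.
With the tool pointing down it reaches from about 0.2 to 0.875 m from the base axis. Payload 3.4 kg.
Tool frame: the origin (TCP) lies midway between the tips of the shut fingers; the grasp point (between the pads) lies 19 mm behind it; z points along the fingers, y is the line along which they close (so a half turn about z gives the same grasp; the last joint's range is limited). The gripper opens to 94 mm and grips with 3 to 60 N. Pads are 16 mm wide; open, the fingers measure 119 mm over their backs; the gripper's body (75 mm by 177 mm) begins 78 mm behind the grasp point.
Start: joints at [59.874, 15.808, 86.224, -0, 77.962, -6.933], TCP at [0.226, 0.529, 0.205] pointing down, gripper open.
Joint ranges: [-165.64, 165.64], [-43.16, 119.46], [12.63, 154.43], [-67.54, 247.53], [6.08, 155.33], [-154.97, 154.97]. Speed limits (degrees/s): [147.25, 147.25, 180, 180, 180, 180].

## Interface

Orientations are given as [roll, pitch, yaw] about the fixed x, y, z axes, in that order (R = Rz(yaw) Ry(pitch) Rx(roll)).
In Python, from plant import bot, eyes gives the robot as it stands. The module is installed in compiled form; this text tells all that it offers.
- The arm moves only by the shell command python3 -m inch 'ROWS' [OPENING] [FORCE]. ROWS is JSON, a list of rows, each a list of 6 numbers: the shift along the tool's x, y, z in units of 0.25 m (1.0 is 0.25 m), then the turn, a rotation vector about the tool's x, y, z in units of 180 degrees (1.0 is 180 degrees). In form: [[x, y, z, rx, ry, rz], ...]. A call has 1 to 5 rows; each row shifts and turns the commanded pose from where the row before left it, along the tool's axes as they then stand; what a row does not reach is not made up. A row lasts 1/10 s, in which the tool goes at most 50 mm and 8.59 degrees, less where a joint would pass 70% of its speed; a pose out of reach is approached as far as the arm can. A call with a number of a shift or a turn outside -1 to 1 is refused whole. A call with a gripper value outside its range is refused whole. OPENING is the opening, from 0 (shut) to 1 (fully open), set as the call begins (- or left out, the last holds). The fingers move at their own pace and stop on an object; FORCE is the grip in N (left out, the last holds). Time passes only in rows, so rows that do not move let the fingers close. It gives the time, the measured TCP pose, the force, the opening and the grip force at its end, in the units of the state.
- bot.observe(): the state, without advancing time (a new reading comes with each control period).
- eyes.camera(name): name is "scene" or "top" or "wrist"; returns a dict with "pixels" (420x560x3 uint8, red, green, blue), "fx", "fy", "cx", "cy" (pixels), "world_to_cam" (4x4, takes a point from world to camera coordinates); the wrist camera has in their place "T_tool_cam" (4x4, takes a point from camera to tool coordinates, whose origin is the TCP and whose axes are the flange's). Camera axes: x right, y down, z forward; pixel columns grow to the right and rows downward; lengths in m; the calibration is good to about 2 mm. A picture is of the moment at which its call begins: read the wrist's pose just before it. There is no depth.
- bot.hand_in(): hands the job in; it is judged then, once.
The state is a dict: "t": time; "joints": joint angles; "joint_velocities": joint speeds; "tau": joint torques, N m; "eef_pos": TCP position; "tcp_rot": TCP orientation; "contact_force": force on the tool from outside, world axes, zero at the start; "ft_torque": the same for the moment, N m; "finger_gap": opening from 0.0 (shut) to 1.0 (fully open); "finger_force": force on a finger pad.
Only numpy, scipy, OpenCV 4.12 (cv2) and the standard library are available. Lean on these libraries where they do the work, as an engineer would, in place of code of your own. Each camera call takes 0.05 s, during which the arm holds its last target. There are 200 camera calls.

## Working session

There is one attempt and no reset: what is moved stays moved. The work goes in short steps, Python scripts to look and compute and a shell command to move; the robot and the scene stay as the last step left them, time stands still between calls to the robot, and variables do not carry over. Pictures are saved under pics/ and viewed, at most 10 in all, crops included, and the job is handed in when it is done.

```bash
mkdir -p pics; cat > h.py <<'E'
import numpy as np, cv2
from plant import bot, eyes
from scipy.spatial.transform import Rotation as R
np.set_printoptions(precision=4,suppress=True)
E
python3 - <<'E'
from h import *
s=bot.observe(); print(s)
for n in ("scene","top"):
    c=eyes.camera(n); cv2.imwrite(f"pics/{n}0.png",c["pixels"][:,:,::-1]); np.savez(f"pics/{n}0.npz",**c)
    print(n,c["fx"],c["cx"],c["cy"],c["world_to_cam"])
E
```

```text
{'t': 0.0, 'joints': array([59.8766, 15.8486, 86.2928,  0.001 , 77.9611, -6.9345]), 'joint_velocities': array([-0.0812, -0.1002, -0.0235, -0.1063,  0.0327, -0.1446]), 'tau': array([ -0.0018, -40.4584, -23.7223,   0.0698,   0.0348,  -0.0001]), 'eef_pos': array([0.2262, 0.5281, 0.2046]), 'tcp_rot': array([-179.8983,   -0.0133,  156.8109]), 'contact_force': array([-0.4801,  0.4532, -0.2335]), 'ft_torque': array([0.0012, 0.0398, 0.0136]), 'finger_force': 0.0, 'finger_gap': 0.9988574897536154}
scene 378.9280876479195 274.15124111421636 201.72350483562298 [[-0.3483  0.9373 -0.0111  0.2617]
 [ 0.5805  0.2064 -0.7877 -0.147 ]
 [-0.736  -0.2808 -0.616   1.5469]
 [ 0.      0.      0.      1.    ]]
top 381.9375161871826 276.8411170472904 216.74262901861775 [[ 0.0021 -0.9998 -0.0196 -0.0537]
 [-0.9949 -0.0001 -0.101   0.5953]
 [ 0.1009  0.0197 -0.9947  1.221 ]
 [ 0.      0.      0.      1.    ]]
```

View pics/scene0.png

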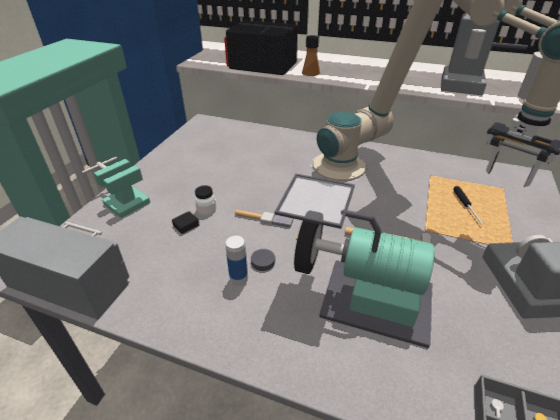

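View pics/top0.png

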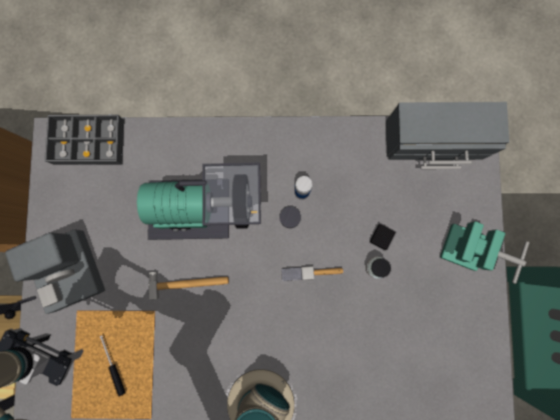

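The scene view shows the finisher from behind, with the wheel around (310,245). In the top view the wheel is at about (241,202), the shield covers (204–260, 165–223), and a brass spot shows near (253,208). I'll zoom in on both.

```bash
python3 - <<'E'
import cv2,numpy as np
a=cv2.imread("pics/top0.png")[150:240,190:320]; b=cv2.imread("pics/scene0.png")[165:285,260:390]
a=cv2.resize(a,(780,540),interpolation=cv2.INTER_CUBIC)
b=cv2.resize(b,(650,600),interpolation=cv2.INTER_CUBIC)
cv2.imwrite("pics/topc.png",a);cv2.imwrite("pics/scenec.png",b)
E
```

```text
(no output)
```

View pics/topc.png

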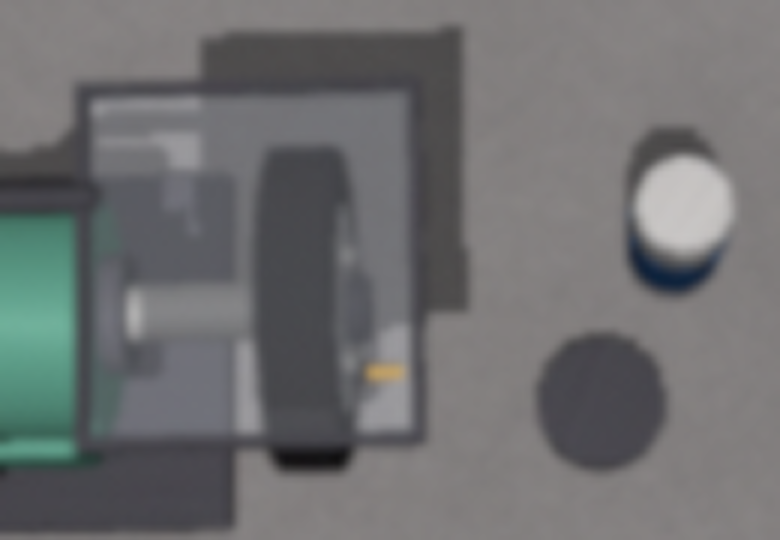

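View pics/scenec.png

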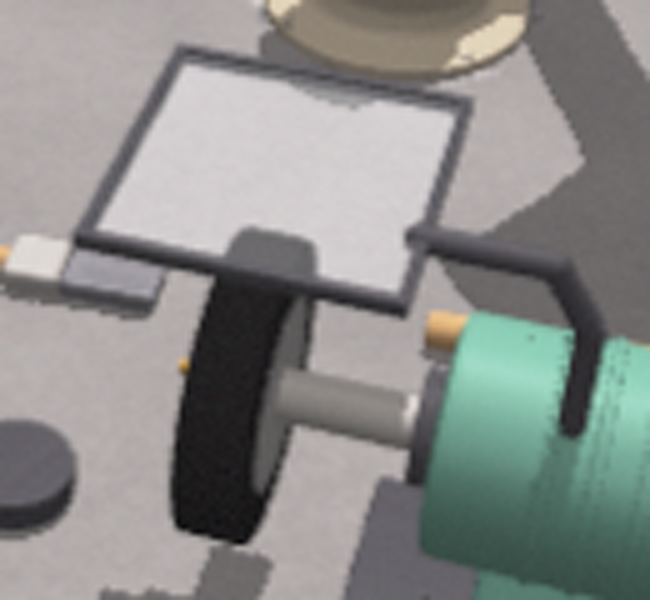

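The shield's outer corners are clear in both crops: top (78,82), (418,78), (425,442), (76,445); scene (180,45), (472,100), (405,312), (76,240). The brass tip is at about top (405,373) and scene (182,366). I'll fit the pose to these.

```bash
cat >> h.py <<'E'
def proj(c,P):
    P=np.atleast_2d(P); q=P@c["world_to_cam"][:3,:3].T+c["world_to_cam"][:3,3]
    return np.c_[c["fx"]*q[:,0]/q[:,2]+c["cx"],c["fy"]*q[:,1]/q[:,2]+c["cy"]]
E
python3 - <<'E'
from h import *
from scipy.optimize import least_squares
T=dict(np.load("pics/top0.npz"));S=dict(np.load("pics/scene0.npz"))
t=lambda a:np.array([190,150])+np.array(a)/6.
s=lambda a:np.array([260,165])+np.array(a)/5.
# order: (rear,+y),(rear,-y),(front,-y),(front,+y)
tc=t([(78,82),(418,78),(425,442),(76,445)])
# scene: camera on far side; front is at top; +y right
sc=s([(405,312),(76,240),(180,45),(472,100)])
L=np.array([(80,85),(80,-65),(-80,-65),(-80,85)])/1e3
def pts(p):
    c,n=np.cos(p[2]),np.sin(p[2])
    return np.c_[p[0]+c*L[:,0]-n*L[:,1],p[1]+n*L[:,0]+c*L[:,1],np.full(4,p[3])]
f=lambda p:np.r_[(proj(T,pts(p))-tc).ravel(),(proj(S,pts(p))-sc).ravel()]
r=least_squares(f,[.5,.05,0,.3]);print("hub x y yaw z",r.x,"\n",r.fun.reshape(-1,2))
tip=least_squares(lambda P:np.r_[(proj(T,P)-t((403,373))).ravel(),(proj(S,P)-s((182,366))).ravel()],[.5,0,.15])
print("tip",tip.x,tip.fun)
d=tip.x-np.r_[r.x[:2],.16];c,n=np.cos(r.x[2]),np.sin(r.x[2])
l=np.array([c*d[0]+n*d[1],-n*d[0]+c*d[1],d[2]]);print("local",l,"psi",np.arctan2(l[0],l[2])%(2*np.pi))
# wheel check: tyre front bottom edge etc in top crop
h=r.x
for y in(-.018,.018):
  for a in (-.08,.08):
    P=[h[0]+c*a-n*y,h[1]+n*a+c*y,.16]; print(a,y,(proj(T,P)[0]-[190,150])*6,(proj(S,P)[0]-[260,165])*5)
E
```

```text
hub x y yaw z [0.6278 0.0508 0.0163 0.3015] 
 [[-1.1006  0.1377]
 [-0.2634 -0.2696]
 [-0.8307  0.4346]
 [-1.1212  0.8567]
 [-0.376  -0.2272]
 [-1.3164 -0.3184]
 [-1.0859  0.5262]
 [-0.4077  0.4838]]
tip [0.5981 0.0066 0.1308] [-0.7891  0.2579 -0.7439  0.0108]
local [-0.0303 -0.0437 -0.0292] psi 3.9452949787423144
-0.08 -0.018 [342.1627 469.8488] [251.0168 278.0833]
0.08 -0.018 [340.1279 147.2266] [164.271  483.1259]
-0.08 0.018 [268.5285 470.9963] [315.3693 292.0583]
0.08 0.018 [267.5462 148.5425] [236.096  501.1099]
```

Pose found: hub (0.628, 0.051, 0.16), yaw about 0.02, stem at about 3.95 rad. That means turning the front upward by about 134°. My plan is to grip the tyre's sides lightly with the hand tilted 40°, travel along the arc letting the pads pivot, and do this in two strokes. First I'll move to the pre-grasp pose.

```bash
cat >> h.py <<'E'
HUB=np.array([.628,.051,.16]); YAW=.016; RF=R.from_euler('z',YAW)
def pose(theta,tilt=40,back=0,r=.066):
    "TCP pose gripping the rim theta deg from top towards the front"
    th,T=np.radians([theta,tilt]); d=np.array([np.sin(T),0,-np.cos(T)])
    p=HUB+RF.apply(np.array([-r*np.sin(th),0,r*np.cos(th)])+(.019-back)*d)
    z=RF.apply(d); y=RF.apply([0,1,0]); return p,R.from_matrix(np.c_[np.cross(y,z),y,z])
def cur(): s=bot.observe(); return s["eef_pos"],R.from_euler('xyz',s["tcp_rot"],degrees=True)
def rows(a,b):
    "row from pose a to pose b"
    return np.r_[a[1].inv().apply(b[0]-a[0])/.25,(a[1].inv()*b[1]).as_rotvec()/np.pi]
def path(wps):
    for a,b in zip(wps,wps[1:]): print("["+",".join(f"{v:.3f}" for v in rows(a,b))+"]")
def line(a,b,n):
    rv=(a[1].inv()*b[1]).as_rotvec()
    return [(a[0]+(b[0]-a[0])*k/n,a[1]*R.from_rotvec(rv*k/n)) for k in range(n+1)]
E
python3 - <<'E'
from h import *
for th in (120,55): print(pose(th)[0],pose(th,back=.11)[0])
p,q=pose(120); path(line(cur(),(np.array([.40,.05,.24]),q),15))
E
```

```text
[0.5831 0.0503 0.1124] [0.5124 0.0491 0.1967]
[0.5862 0.0503 0.1833] [0.5155 0.0492 0.2676]
[-0.093,-0.099,-0.009,-0.003,-0.015,-0.009]
[-0.090,-0.101,-0.006,-0.003,-0.015,-0.009]
[-0.088,-0.104,-0.003,-0.003,-0.015,-0.009]
[-0.085,-0.106,-0.000,-0.003,-0.015,-0.009]
[-0.082,-0.108,0.003,-0.003,-0.015,-0.009]
[-0.079,-0.110,0.005,-0.003,-0.015,-0.009]
[-0.076,-0.113,0.008,-0.003,-0.015,-0.009]
[-0.072,-0.115,0.010,-0.003,-0.015,-0.009]
[-0.069,-0.117,0.012,-0.003,-0.015,-0.009]
[-0.065,-0.119,0.014,-0.003,-0.015,-0.009]
[-0.061,-0.120,0.016,-0.003,-0.015,-0.009]
[-0.057,-0.122,0.017,-0.003,-0.015,-0.009]
[-0.053,-0.124,0.019,-0.003,-0.015,-0.009]
[-0.049,-0.125,0.020,-0.003,-0.015,-0.009]
[-0.044,-0.127,0.021,-0.003,-0.015,-0.009]
```

```bash
python3 -m inch '[[-0.093,-0.1,-0.009,-0.003,-0.015,-0.009],[-0.09,-0.1,-0.006,-0.003,-0.015,-0.009],[-0.088,-0.104,-0.003,-0.003,-0.015,-0.009],[-0.085,-0.106,0,-0.003,-0.015,-0.009],[-0.082,-0.108,0.003,-0.003,-0.015,-0.009]]'
python3 -m inch '[[-0.08,-0.11,0.005,-0.003,-0.015,-0.009],[-0.076,-0.113,0.008,-0.003,-0.015,-0.009],[-0.072,-0.115,0.01,-0.003,-0.015,-0.009],[-0.069,-0.117,0.012,-0.003,-0.015,-0.009],[-0.065,-0.12,0.014,-0.003,-0.015,-0.009]]'
python3 -c "
from h import *
s=bot.observe();print(s['joints']);p,q=pose(120); path(line(cur(),(np.array([.40,.05,.24]),q),5))"
```

```text
t: 0.6
eef_pos: [0.2848, 0.3681, 0.2171]
tcp_rot: [178.3, 13.7, 164.8]
contact_force: [1.1, -0.2, 0.9]
finger_gap: 1.003
finger_force: 0.0
t: 1.1
eef_pos: [0.3439, 0.209, 0.2305]
tcp_rot: [178.5, 27.5, 173.1]
contact_force: [0.8, -0.2, 0.9]
finger_gap: 0.999
finger_force: 0.0
[ 38.7233 -11.0425 117.6485 -22.4844  54.4817 -34.6228]
[-0.057,-0.121,0.018,-0.003,-0.014,-0.007]
[-0.053,-0.123,0.019,-0.003,-0.014,-0.007]
[-0.049,-0.124,0.020,-0.003,-0.014,-0.007]
[-0.045,-0.126,0.021,-0.003,-0.014,-0.007]
[-0.042,-0.127,0.021,-0.003,-0.014,-0.007]
```

```bash
python3 -m inch '[[-0.057,-0.121,0.018,-0.003,-0.014,-0.007],[-0.053,-0.123,0.019,-0.003,-0.014,-0.007],[-0.049,-0.124,0.02,-0.003,-0.014,-0.007],[-0.045,-0.126,0.021,-0.003,-0.014,-0.007],[-0.042,-0.127,0.021,-0.003,-0.014,-0.007]]'
python3 -c "
from h import *
s=bot.observe();print(s['joints']); path(line(cur(),pose(120,back=.11),4))
T=eyes.camera('wrist');cv2.imwrite('pics/w1.png',T['pixels'][:,:,::-1])"
```

```text
t: 1.6
eef_pos: [0.3886, 0.0759, 0.2351]
tcp_rot: [179.1, 37.6, 179.1]
contact_force: [0.2, 0.9, 0.2]
finger_gap: 0.999
finger_force: 0.0
[  1.4228 -21.8822 128.2673  -0.7953  36.0312 -87.53  ]
[-0.075,-0.027,0.106,-0.000,-0.003,-0.002]
[-0.074,-0.027,0.106,-0.000,-0.003,-0.002]
[-0.072,-0.028,0.107,-0.000,-0.003,-0.002]
[-0.071,-0.028,0.108,-0.000,-0.003,-0.002]
```

View pics/w1.png

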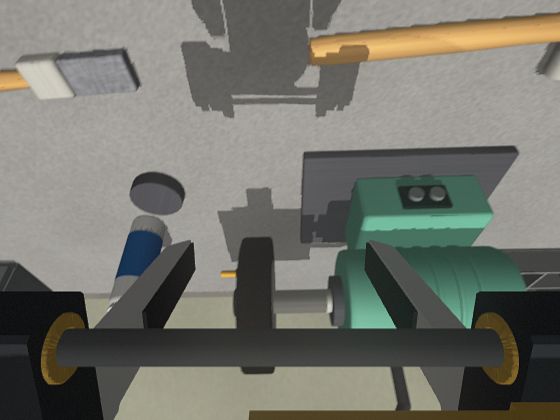

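The wrist view shows the wheel at (255,305) between the fingers, with the stem tip at (224,274). The path looks free, so I'm continuing to pre-grasp.

```bash
python3 -m inch '[[-0.075,-0.02,0.106,0,-0.003,-0.002],[-0.074,-0.02,0.106,0,-0.003,-0.002],[-0.072,-0.02,0.107,0,-0.003,-0.001],[-0.071,-0.02,0.108,0,-0.003,0],[0,0,0,0,0,0]]' 0.85
python3 -c "
from h import *
s=bot.observe();print(s['joints']); a=pose(120,back=.11);path([cur(),a]); path(line(cur(),pose(120),5))
w=eyes.camera('wrist');p,q=cur()
from scipy.optimize import least_squares
Tw=np.eye(4);Tw[:3,:3]=q.as_matrix();Tw[:3,3]=p
w['world_to_cam']=np.linalg.inv(Tw@w['T_tool_cam']);cv2.imwrite('pics/w2.png',w['pixels'][:,:,::-1])
for y in (-.018,.018):print(proj(w,HUB+RF.apply([-.08,y,0])))
"
```

```text
t: 2.15
eef_pos: [0.515, 0.0578, 0.1951]
tcp_rot: [179.6, 39.5, -179.9]
contact_force: [0.1, 0.2, -0.6]
finger_gap: 0.851
finger_force: 0.0
[ -3.169   -6.2287 126.8638   7.2011  20.065  -99.2768]
[0.004,-0.035,-0.012,-0.001,-0.003,-0.004]
[0.000,-0.007,0.086,-0.000,-0.001,-0.001]
[0.000,-0.007,0.086,-0.000,-0.001,-0.001]
[0.000,-0.007,0.086,-0.000,-0.001,-0.001]
[0.001,-0.007,0.086,-0.000,-0.001,-0.001]
[0.001,-0.007,0.086,-0.000,-0.001,-0.001]
[[240.6529 235.4861]]
[[292.8109 234.9334]]
```

View pics/w2.png

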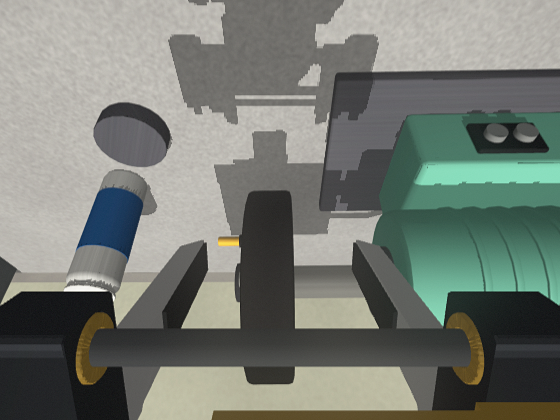

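The wheel rim spans columns 242–294, which matches the predicted 241–293, so the hub pose is confirmed. Driving in now.

```bash
python3 -m inch '[[0,-0.012,0.086,0,-0.001,-0.001],[0,-0.012,0.086,0,-0.001,-0.001],[0,-0.006,0.086,0,-0.001,-0.001],[0,-0.005,0.086,0,-0.001,-0.001],[0,0,0.086,0,-0.001,-0.001]]' 0.7
python3 -m inch '[[0,0,0,0,0,0]]'
python3 -c "
from h import *
s=bot.observe();print(s['joints']); path([cur(),pose(120)])
"
```

```text
t: 2.7
eef_pos: [0.579, 0.0491, 0.1199]
tcp_rot: [179.9, 39.9, -178.5]
contact_force: [-0.4, -0.0, -0.2]
finger_gap: 0.7
finger_force: 0.0
t: 2.8
eef_pos: [0.5808, 0.0481, 0.1208]
tcp_rot: [179.8, 40.0, -178.8]
contact_force: [0.4, -0.5, -0.5]
finger_gap: 0.698
finger_force: 0.0
[  -4.8811    6.6516  128.8203   41.3105    6.2292 -135.7814]
[0.014,0.008,0.031,0.002,0.000,0.001]
```

The wrist bend is at its limit, so I'll use less tilt (33°) and grip a little higher.

```bash
python3 -c "
from h import *
path(line(cur(),pose(115,33),2))
"
```

```text
[0.009,0.004,0.004,0.001,0.019,0.001]
[0.009,0.004,0.005,0.001,0.019,0.001]
```

```bash
python3 -m inch '[[0.009,0.004,0.004,0.001,0.019,0.001],[0.009,0.004,0.004,0.001,0.019,0.001],[0,0,0,0,0,0]]'
python3 -c "
from h import *
s=bot.observe();print(s['joints']); path([cur(),pose(115,33)])
"
```

```text
t: 3.1
eef_pos: [0.5812, 0.054, 0.1212]
tcp_rot: [179.5, 36.0, -178.6]
contact_force: [0.7, -0.4, 1.0]
finger_gap: 0.695
finger_force: 0.0
[  -3.9883    6.7195  124.9416   16.4154   13.0496 -110.404 ]
[0.021,-0.015,0.010,0.004,0.016,0.002]
```

```bash
python3 -m inch '[[0.02,-0.015,0.01,0.004,0.016,0.002],[0,0,0,0,0,0]]'
python3 -m inch '[[0,0,0,0,0,0],[0,0,0,0,0,0],[0,0,0,0,0,0],[0,0,0,0,0,0]]' 0.3 8
python3 -c "
from h import *
s=bot.observe();print(s['joints'],s['contact_force']); path([cur(),pose(115,33)])
p,q=cur(); l=RF.inv().apply(p-.019*q.apply([0,0,1])-HUB); r=np.hypot(l[0],l[2]);th=np.degrees(np.arctan2(-l[0],l[2])); print(l,r,th)
path([pose(th-k*6,33,r=r) for k in range(11)])
"
```

```text
t: 3.3
eef_pos: [0.5782, 0.0503, 0.1153]
tcp_rot: [179.9, 33.0, -179.1]
contact_force: [0.9, 0.1, 1.1]
finger_gap: 0.7
finger_force: 0.0
t: 3.7
eef_pos: [0.5774, 0.0497, 0.1137]
tcp_rot: [179.8, 32.9, -179.3]
contact_force: [-0.3, -0.2, 0.6]
finger_gap: 0.395
finger_force: 0.0
[  -3.733     7.4015  123.161     9.0652   16.8466 -102.4448] [-0.297  -0.1737  0.6366]
[-0.009,0.002,-0.006,0.001,-0.001,-0.001]
[-0.0609 -0.0005 -0.0303] 0.0680675206100739 116.43963846266522
[-0.005,-0.000,-0.028,0.000,0.000,0.000]
[-0.008,-0.000,-0.027,0.000,0.000,0.000]
[-0.010,0.000,-0.027,0.000,0.000,0.000]
[-0.013,-0.000,-0.025,0.000,0.000,0.000]
[-0.016,0.000,-0.024,0.000,0.000,0.000]
[-0.018,-0.000,-0.022,0.000,0.000,0.000]
[-0.020,0.000,-0.020,0.000,0.000,0.000]
[-0.022,-0.000,-0.018,0.000,0.000,0.000]
[-0.024,0.000,-0.015,0.000,0.000,0.000]
[-0.026,0.000,-0.013,0.000,0.000,0.000]
```

```bash
python3 -m inch '[[0,0,0,0,0,0],[0,0,0,0,0,0]]' 0 8
python3 -c "
from h import *
path([pose(116-k*6,33+k*1.,r=.067) for k in range(11)])
"
```

```text
t: 3.9
eef_pos: [0.5774, 0.0499, 0.1138]
tcp_rot: [179.8, 32.9, -179.2]
contact_force: [-1.8, 1.3, 1.2]
finger_gap: 0.384
finger_force: 8.0
[-0.006,-0.000,-0.028,0.000,-0.006,0.000]
[-0.010,0.000,-0.027,0.000,-0.006,-0.000]
[-0.013,-0.000,-0.026,-0.000,-0.006,0.000]
[-0.016,0.000,-0.024,-0.000,-0.006,-0.000]
[-0.019,-0.000,-0.022,0.000,-0.006,0.000]
[-0.021,-0.000,-0.020,-0.000,-0.006,-0.000]
[-0.023,0.000,-0.017,0.000,-0.006,0.000]
[-0.025,-0.000,-0.014,-0.000,-0.006,-0.000]
[-0.027,0.000,-0.011,0.000,-0.006,0.000]
[-0.028,-0.000,-0.008,0.000,-0.006,0.000]
```

The fingers now grip with 8 N. I'm starting the first stroke, with 9 rows (about 54°) in two calls.

```bash
cat >> h.py <<'E'
def where():
    s=bot.observe(); p,q=cur(); l=RF.inv().apply(p-.019*q.apply([0,0,1])-HUB); r=np.hypot(l[0],l[2]);th=np.degrees(np.arctan2(-l[0],l[2])); z=q.apply([0,0,1])
    tilt=np.degrees(np.arctan2(z[0],-z[2])); print("r,th,tilt,y",np.round([r,th,tilt,l[1]],4),"F",s["contact_force"],s["finger_force"],s["joints"]); return th,tilt,r
E
python3 -m inch '[[-0.006,0,-0.028,0,-0.006,0],[-0.01,0,-0.027,0,-0.006,0],[-0.013,0,-0.026,0,-0.006,0],[-0.016,0,-0.024,0,-0.006,0]]'
python3 -c "
from h import *
th,ti,r=where()
a=cur(); path([a]+[pose(th-k*6,ti+k,r=.067) for k in range(1,7)])"
```

```text
t: 4.3
eef_pos: [0.5718, 0.0497, 0.1426]
tcp_rot: [179.8, 37.3, -179.2]
contact_force: [2.3, 3.4, -1.8]
finger_gap: 0.384
finger_force: 8.0
r,th,tilt,y [ 0.0678 91.9704 37.2818 -0.0004] F [ 2.2872  3.3913 -1.7817] 7.997744232416153 [  -4.1361    3.8241  125.1844   12.9584   14.1655 -106.4697]
[-0.021,0.002,-0.020,0.000,-0.006,-0.001]
[-0.021,0.000,-0.020,-0.000,-0.006,-0.000]
[-0.024,-0.000,-0.017,0.000,-0.006,0.000]
[-0.025,0.000,-0.014,0.000,-0.006,-0.000]
[-0.027,-0.000,-0.011,0.000,-0.006,-0.000]
[-0.028,0.000,-0.008,0.000,-0.006,0.000]
```

```bash
python3 -m inch '[[-0.019,0,-0.021,0,-0.005,0],[-0.021,0,-0.02,0,-0.004,0],[-0.023,0,-0.017,0,-0.004,0],[-0.025,0,-0.014,0,-0.004,0],[-0.026,0,-0.012,0,-0.004,0]]'
python3 -c "
from h import *
where()
for n in ('scene','top'):
    c=eyes.camera(n); np.savez(f'pics/{n}1.npz',**c)
    p=c['pixels'][165:285,260:390] if n=='scene' else c['pixels'][150:240,190:320]
    cv2.imwrite(f'pics/{n}1.png',cv2.resize(p[:,:,::-1],None,fx=5,fy=5,interpolation=cv2.INTER_CUBIC))
    h=cv2.cvtColor(c['pixels'],cv2.COLOR_RGB2HSV)
    o=[260,165,320,260] if n=='scene' else [225,170,262,225]
    m=np.zeros(h.shape[:2],np.uint8); m[o[1]:o[3],o[0]:o[2]]=1
    b=(h[:,:,0]>10)&(h[:,:,0]<26)&(h[:,:,1]>90)&(m>0); ys,xs=np.nonzero(b); print(n,list(zip(xs,ys))[:30])
a=cv2.imread('pics/scene1.png');b=cv2.imread('pics/top1.png')
" 
```

```text
t: 4.8
eef_pos: [0.5806, 0.0499, 0.1761]
tcp_rot: [179.8, 40.9, -179.3]
contact_force: [-0.1, 3.0, -3.6]
finger_gap: 0.378
finger_force: 8.0
r,th,tilt,y [ 0.0672 63.0764 40.927  -0.0004] F [-0.1238  3.0378 -3.6182] 7.999821826815605 [  -4.3086    1.3121  124.4997   14.8886   13.8287 -108.2867]
scene [(np.int64(308), np.int64(174)), (np.int64(309), np.int64(174)), (np.int64(310), np.int64(174)), (np.int64(311), np.int64(174)), (np.int64(312), np.int64(174)), (np.int64(313), np.int64(174)), (np.int64(309), np.int64(175)), (np.int64(310), np.int64(175)), (np.int64(311), np.int64(175)), (np.int64(312), np.int64(175)), (np.int64(313), np.int64(175)), (np.int64(314), np.int64(175)), (np.int64(315), np.int64(175)), (np.int64(316), np.int64(175)), (np.int64(317), np.int64(175)), (np.int64(318), np.int64(175)), (np.int64(319), np.int64(175)), (np.int64(313), np.int64(176)), (np.int64(314), np.int64(176)), (np.int64(315), np.int64(176)), (np.int64(316), np.int64(176)), (np.int64(317), np.int64(176)), (np.int64(318), np.int64(176)), (np.int64(319), np.int64(176)), (np.int64(318), np.int64(177)), (np.int64(319), np.int64(177)), (np.int64(260), np.int64(215)), (np.int64(260), np.int64(216)), (np.int64(297), np.int64(227)), (np.int64(298), np.int64(227))]
top [(np.int64(252), np.int64(213)), (np.int64(253), np.int64(213)), (np.int64(254), np.int64(213)), (np.int64(255), np.int64(213)), (np.int64(252), np.int64(214)), (np.int64(253), np.int64(214)), (np.int64(254), np.int64(214)), (np.int64(255), np.int64(214))]
```

The first stroke rotated about 53° and the stem is now near the front. Next I release, back off and go back down the arc.

```bash
python3 -m inch '[[0,0,0,0,0,0],[0,0,0,0,0,0],[0,0,0,0,0,0]]' 0.6
python3 -c "
from h import *
th,ti,r=where()
a=cur(); path([a,pose(63,40,back=.012)]+[pose(63-k*-9,40-k*7/6,r=.067,back=.012) for k in range(1,7)]+[pose(117,33)])"
```

```text
t: 5.2
eef_pos: [0.5822, 0.0491, 0.1772]
tcp_rot: [179.8, 41.1, -179.3]
contact_force: [-0.7, 0.2, -0.1]
finger_gap: 0.588
finger_force: 0.0
r,th,tilt,y [ 0.0663 61.6267 41.1112 -0.0012] F [-0.6833  0.1965 -0.0969] 0.0 [  -4.3437    1.3468  124.4084   14.8469   13.6916 -108.2569]
[0.006,0.005,-0.045,0.000,0.006,-0.001]
[0.039,0.000,0.016,0.000,0.006,0.000]
[0.034,-0.000,0.026,-0.000,0.006,0.000]
[0.029,-0.000,0.031,-0.000,0.006,-0.000]
[0.023,0.000,0.036,0.000,0.006,-0.000]
[0.016,-0.000,0.039,0.000,0.006,-0.000]
[0.009,0.000,0.041,-0.000,0.006,0.000]
[-0.004,-0.000,0.048,0.000,0.000,0.000]
```

```bash
python3 -m inch '[[0.006,0.005,-0.045,0,0.006,0],[0.039,0,0.016,0,0.006,0],[0.034,0,0.026,0,0.006,0],[0.029,0,0.031,0,0.006,0],[0.023,0,0.036,0,0.006,0]]'
python3 -m inch '[[0.016,0,0.039,0,0.006,0],[0.009,0,0.041,0,0.006,0],[0,0,0,0,0,0]]'
python3 -c "
from h import *
th,ti,r=where();path([cur(),pose(117,33)])
w=eyes.camera('wrist');cv2.imwrite('pics/w3.png',w['pixels'][:,:,::-1])"
```

```text
t: 5.7
eef_pos: [0.5645, 0.0507, 0.1412]
tcp_rot: [179.8, 35.4, -179.3]
contact_force: [-0.8, -0.5, -0.2]
finger_gap: 0.599
finger_force: 0.0
t: 6.0
eef_pos: [0.5722, 0.0508, 0.1215]
tcp_rot: [179.8, 33.3, -179.2]
contact_force: [0.2, -0.3, 0.9]
finger_gap: 0.595
finger_force: 0.0
r,th,tilt,y [  0.07   108.8964  33.2998   0.0006] F [ 0.1623 -0.3423  0.8845] 0.0 [  -3.643     6.2382  123.3864    8.7167   17.3487 -102.0097]
[-0.008,-0.003,0.041,0.000,0.002,-0.001]
```

View pics/w3.png

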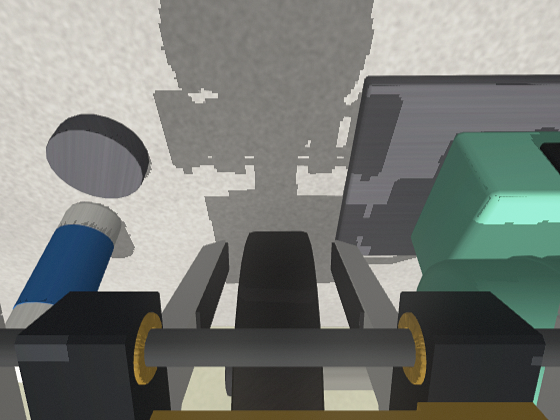

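The wheel (235–325) sits between the fingers; the stem is hidden behind the hand. Gripping and doing stroke 2.

```bash
python3 -m inch '[[-0.008,-0.003,0.041,0,0,0],[0,0,0,0,0,0]]'
python3 -m inch '[[0,0,0,0,0,0],[0,0,0,0,0,0],[0,0,0,0,0,0],[0,0,0,0,0,0]]' 0 8
python3 -c "
from h import *
th,ti,r=where()"
```

```text
t: 6.25
eef_pos: [0.5793, 0.0501, 0.1149]
tcp_rot: [179.8, 33.4, -179.3]
contact_force: [-0.3, 0.5, -0.2]
finger_gap: 0.597
finger_force: 0.0
t: 6.65
eef_pos: [0.5787, 0.0499, 0.1157]
tcp_rot: [179.9, 33.5, -179.2]
contact_force: [-0.5, -3.0, 0.5]
finger_gap: 0.383
finger_force: 8.0
r,th,tilt,y [  0.0662 115.4204  33.455   -0.0003] F [-0.4671 -2.9999  0.5192] 7.999116852879524 [  -3.6981    7.2583  123.3795    9.3619   16.1971 -102.7357]
```

```bash
python3 -m inch '[[-0.006,0,-0.028,0,-0.006,0],[-0.01,0,-0.027,0,-0.006,0],[-0.013,0,-0.026,0,-0.006,0],[-0.016,0,-0.024,0,-0.006,0]]'
python3 -c "
from h import *
where()"
python3 -m inch '[[-0.019,0,-0.021,0,-0.005,0],[-0.021,0,-0.02,0,-0.004,0],[-0.023,0,-0.017,0,-0.004,0],[-0.025,0,-0.014,0,-0.004,0],[-0.026,0,-0.012,0,-0.004,0]]'
python3 -m inch '[[0,0,0,0,0,0]]'
python3 -c "
from h import *
where()"
python3 -m inch '[[0,0,0,0,0,0],[0,0,0,0,0,0],[0,0,0,0,0,0]]' 0.6
python3 -c "
from h import *
where()
a=cur(); path([a,pose(62,40,back=.012)]);path([pose(62+k*8,40-k,back=.012) for k in range(0,5)]+[pose(94,36)])
for n in ('scene','top'):
    c=eyes.camera(n); np.savez(f'pics/{n}2.npz',**c)
    h=cv2.cvtColor(c['pixels'],cv2.COLOR_RGB2HSV)
    o=[290,195,312,260] if n=='scene' else [235,170,262,225]
    m=np.zeros(h.shape[:2],np.uint8); m[o[1]:o[3],o[0]:o[2]]=1
    b=(h[:,:,0]>10)&(h[:,:,0]<26)&(h[:,:,1]>60)&(m>0); ys,xs=np.nonzero(b); print(n,[(int(x),int(y)) for x,y in zip(xs,ys)])
    for ps in (5.6,5.7,5.8,5.9,6.28): print(ps,[proj(c,HUB+RF.apply([.038*np.sin(ps),y,.038*np.cos(ps)])).round(1) for y in (-.02,-.044)])
"
```

```text
t: 7.05
eef_pos: [0.5728, 0.0498, 0.1444]
tcp_rot: [179.8, 37.9, -179.3]
contact_force: [3.0, -3.9, -2.2]
finger_gap: 0.377
finger_force: 8.0
r,th,tilt,y [ 0.0669 90.5278 37.8836 -0.0003] F [ 3.0464 -3.949  -2.238 ] 7.999522536993027 [  -4.1123    3.697   125.461    13.6133   13.4288 -107.0926]
t: 7.55
eef_pos: [0.5804, 0.05, 0.1776]
tcp_rot: [179.8, 41.5, -179.3]
contact_force: [2.0, -4.6, -3.7]
finger_gap: 0.379
finger_force: 8.0
t: 7.65
eef_pos: [0.5809, 0.05, 0.1785]
tcp_rot: [179.8, 41.6, -179.3]
contact_force: [-4.2, -4.5, 3.2]
finger_gap: 0.383
finger_force: 8.0
r,th,tilt,y [ 0.0681 61.2993 41.5815 -0.0003] F [-4.2129 -4.5325  3.2035] 8.004804477095604 [  -4.2889    1.0861  124.8305   15.6705   13.0895 -109.0405]
t: 7.95
eef_pos: [0.5814, 0.0505, 0.1779]
tcp_rot: [179.8, 41.5, -179.3]
contact_force: [0.3, 0.8, -0.1]
finger_gap: 0.586
finger_force: 0.0
r,th,tilt,y [ 0.0674 61.5465 41.5188  0.0002] F [ 0.3456  0.8363 -0.0612] 0.0 [  -4.2373    1.1897  124.7855   15.6839   13.0947 -109.0055]
[0.001,-0.001,-0.042,0.001,0.008,-0.001]
[0.034,0.000,0.016,-0.000,0.006,-0.000]
[0.031,0
[... 322 characters left out ...]
(299, 225), (300, 225), (301, 225)]
5.6 [array([[304.3, 225.4]]), array([[295.4, 223.4]])]
5.7 [array([[304. , 225.5]]), array([[295.1, 223.5]])]
5.8 [array([[303.7, 225.7]]), array([[294.7, 223.7]])]
5.9 [array([[303.4, 226.1]]), array([[294.4, 224.1]])]
6.28 [array([[301.9, 228.8]]), array([[292.7, 226.7]])]
top [(250, 206), (251, 206), (252, 206), (253, 206), (250, 207), (251, 207), (252, 207), (253, 207), (254, 207)]
5.6 [array([[246.5, 208. ]]), array([[254.9, 207.8]])]
5.7 [array([[246.5, 206.8]]), array([[254.8, 206.7]])]
5.8 [array([[246.4, 205.6]]), array([[254.8, 205.5]])]
5.9 [array([[246.3, 204.3]]), array([[254.7, 204.2]])]
6.28 [array([[246.2, 199.3]]), array([[254.6, 199.2]])]
```

The top view puts the stem at about 5.72 rad and my stroke count gives 5.82, so about 29° remain. For stroke 3 I regrip at about 92°.

```bash
python3 -m inch '[[0,-0.001,-0.042,0,0.008,0],[0.034,0,0.016,0,0.006,0],[0.031,0,0.021,0,0.006,0],[0.027,0,0.026,0,0.006,0],[0.023,0,0.029,0,0.006,0]]'
python3 -m inch '[[0,0,0.046,0,0,0],[0,0,0,0,0,0]]'
python3 -m inch '[[0,0,0,0,0,0],[0,0,0,0,0,0],[0,0,0,0,0,0],[0,0,0,0,0,0]]' 0 8
python3 -c "
from h import *
th,ti,r=where(); path([pose(th-k*5.6,ti+k*.7,r=r) for k in range(6)])"
```

```text
t: 8.55
eef_pos: [0.5658, 0.0498, 0.148]
tcp_rot: [179.8, 35.6, -179.3]
contact_force: [-0.8, 0.6, 0.1]
finger_gap: 0.602
finger_force: 0.0
t: 8.75
eef_pos: [0.5733, 0.0498, 0.1383]
tcp_rot: [179.8, 35.6, -179.3]
contact_force: [-0.6, -0.5, 0.5]
finger_gap: 0.597
finger_force: 0.0
t: 9.15
eef_pos: [0.5732, 0.0497, 0.1407]
tcp_rot: [179.8, 35.8, -179.2]
contact_force: [1.7, -0.8, -1.5]
finger_gap: 0.384
finger_force: 8.0
r,th,tilt,y [ 0.066  93.3495 35.8051 -0.0004] F [ 1.7373 -0.8259 -1.4762] 7.998199760913849 [  -3.9741    4.2704  123.8499   10.4131   16.4307 -103.8413]
[-0.016,-0.000,-0.021,-0.000,-0.004,-0.000]
[-0.018,-0.000,-0.019,0.000,-0.004,-0.000]
[-0.020,0.000,-0.017,-0.000,-0.004,0.000]
[-0.022,-0.000,-0.015,0.000,-0.004,0.000]
[-0.023,-0.000,-0.013,0.000,-0.004,0.000]
```

```bash
python3 -m inch '[[-0.016,0,-0.021,0,-0.004,0],[-0.018,0,-0.019,0,-0.004,0],[-0.02,0,-0.017,0,-0.004,0],[-0.022,0,-0.015,0,-0.004,0],[-0.023,0,-0.013,0,-0.004,0]]'
python3 -m inch '[[0,0,0,0,0,0],[0,0,0,0,0,0]]'
cat >> h.py <<'E'
def stem():
    for n,o in (('scene',[286,190,312,260]),('top',[235,170,262,225])):
        c=eyes.camera(n); np.savez(f'pics/{n}3.npz',**c)
        p=c['pixels'].astype(float)[o[1]:o[3],o[0]:o[2]]; w=np.clip(p[:,:,0]-p[:,:,2]-25,0,None)
        h=w.sum()
        print(n,h,"centroid",(w.sum(0)@np.arange(o[0],o[2])/h,w.sum(1)@np.arange(o[1],o[3])/h), [(int(x)+o[0],int(y)+o[1],int(w[y,x])) for y,x in zip(*np.nonzero(w>10))])
        for ps in (6.08,6.18,6.28,6.38): print(ps,[proj(c,HUB+RF.apply([.038*np.sin(ps),y,.038*np.cos(ps)])).round(1) for y in (-.018,-.044)])
E
python3 -c "
from h import *
where();stem()"
```

```text
t: 9.65
eef_pos: [0.5796, 0.0499, 0.1725]
tcp_rot: [179.8, 39.4, -179.3]
contact_force: [1.0, -0.5, -2.9]
finger_gap: 0.382
finger_force: 8.0
t: 9.85
eef_pos: [0.58, 0.0499, 0.1733]
tcp_rot: [179.8, 39.5, -179.3]
contact_force: [-5.1, -0.9, 4.3]
finger_gap: 0.386
finger_force: 8.0
r,th,tilt,y [ 0.0663 65.0519 39.4531 -0.0003] F [-5.0608 -0.8869  4.2898] 8.003461807966232 [  -4.155     1.643   123.4632   12.1099   15.8876 -105.4451]
scene 932.0 centroid (np.float64(296.7618025751073), np.float64(225.8648068669528)) [(294, 224, 18), (295, 224, 16), (294, 225, 48), (295, 225, 65), (296, 225, 56), (297, 225, 47), (298, 225, 33), (299, 225, 22), (294, 226, 47), (295, 226, 57), (296, 226, 63), (297, 226, 65), (298, 226, 66), (299, 226, 57), (300, 226, 32), (295, 227, 24), (296, 227, 30), (297, 227, 45), (298, 227, 51), (299, 227, 48), (300, 227, 26)]
6.08 [array([[303.4, 227.3]]), array([[293.6, 225.1]])]
6.18 [array([[303. , 228.1]]), array([[293.2, 225.9]])]
6.28 [array([[302.6, 229. ]]), array([[292.7, 226.7]])]
6.38 [array([[302.2, 230. ]]), array([[292.3, 227.7]])]
top 198.0 centroid (np.float64(251.74242424242425), np.float64(201.43434343434345)) [(250, 201, 20), (251, 201, 23), (252, 201, 23), (253, 201, 23), (254, 201, 17), (250, 202, 16), (251, 202, 19), (252, 202, 18), (253, 202, 17), (254, 202, 11)]
6.08 [array([[245.5, 202. ]]), array([[254.7, 201.8]])]
6.18 [array([[245.5, 200.6]]), array([[254.6, 200.5]])]
6.28 [array([[245.5, 199.3]]), array([[254.6, 199.2]])]
6.38 [array([[245.5, 198. ]]), array([[254.6, 197.8]])]
```

The two cameras put the stem near 6.1 rad, but the estimates scatter. I'll let go, back off and measure it from close by with the wrist camera.

```bash
python3 -m inch '[[0,0,0,0,0,0],[0,0,0,0,0,0],[0,0,0,0,0,0]]' 0.7
python3 -m inch '[[0,0,-0.12,0,0,0],[0,0,-0.15,0,0,0],[0,-0.1,-0.15,0,0,0],[0,-0.15,-0.1,0,0,0],[0,-0.15,0,0,0,0]]'
python3 -m inch '[[0,-0.05,0,0,0,0],[0,0,0,0,0,0],[0,0,0,0,0,0]]'
cat >> h.py <<'E'
def wcam(fn):
    p,q=cur(); w=eyes.camera('wrist'); Tw=np.eye(4);Tw[:3,:3]=q.as_matrix();Tw[:3,3]=p
    w['world_to_cam']=np.linalg.inv(Tw@w['T_tool_cam']); np.savez(f'pics/{fn}.npz',**w); return w
def face(x,y,z): return HUB+RF.apply([x,y,z])
E
python3 -c "
from h import *
where();w=wcam('w4');print(w['fx'])
uv=proj(w,face(0,-.018,0))[0];print(uv, proj(w,face(0,-.018,.08)),proj(w,face(0,-.018,.038)),proj(w,face(0,-.044,.038)))
x0,y0=np.clip((uv-[70,70]).astype(int),0,None); print(x0,y0)
cv2.imwrite('pics/w4.png',cv2.resize(w['pixels'][y0:y0+140,x0:x0+160,::-1],None,fx=4,fy=4,interpolation=cv2.INTER_CUBIC))"
```

```text
t: 10.25
eef_pos: [0.5804, 0.0498, 0.1726]
tcp_rot: [179.8, 39.4, -179.3]
contact_force: [1.0, 0.2, 0.1]
finger_gap: 0.596
finger_force: 0.0
t: 10.75
eef_pos: [0.4993, -0.0519, 0.2773]
tcp_rot: [-179.9, 39.8, -178.9]
contact_force: [0.1, 0.4, -0.6]
finger_gap: 0.699
finger_force: 0.0
t: 11.05
eef_pos: [0.499, -0.0641, 0.2721]
tcp_rot: [179.8, 39.3, -179.4]
contact_force: [0.3, -0.3, -0.7]
finger_gap: 0.699
finger_force: 0.0
r,th,tilt,y [ 0.191  48.4091 39.3179 -0.1131] F [ 0.3266 -0.2923 -0.7207] 0.0 [ -30.6714  -12.3836  118.9216   29.5188   42.5204 -137.8894]
349.29789550909624
[370.7778 219.7429] [[384.5937 292.8094]] [[376.8686 251.9545]] [[350.2926 252.0901]]
300 149
```

View pics/w4.png

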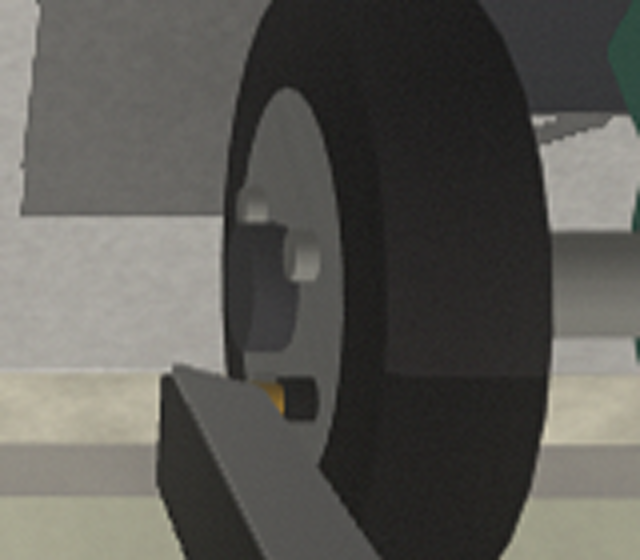

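The stem's foot is at crop (300,400), and the disc's ellipse has its top at (288,87) and right edge at column 345. One finger partly hides the brass. I'll compare these with the model.

```bash
python3 -c "
from h import *
w=dict(np.load('pics/w4.npz'))
C=lambda P:(proj(w,P)-[300,149])*4
a=np.linspace(0,2*np.pi,720)
for r,y in ((.052,-.018),(.08,-.018),(.08,.018)):
    e=C(np.array([face(r*np.sin(t),y,r*np.cos(t)) for t in a])); print(r,y,'cols',e[:,0].min(),e[:,0].max(),'rows',e[:,1].min(),e[:,1].max(), 'topcol',e[e[:,1].argmin(),0])
for ps in (5.9,6.0,6.1,6.2,6.28,6.4): print(ps,[C(face(.038*np.sin(ps),y,.038*np.cos(ps))).round(0)[0] for y in (-.018,-.025,-.03)])
"
```

```text
0.052 -0.018 cols 237.53078434275585 343.8816888107608 rows 82.11362420748515 485.65367094461953 topcol 288.0680405994101
0.08 -0.018 cols 217.4087953793835 385.8199852996531 rows -29.742181041010326 600.131491321737 topcol 297.4617988990417
0.08 0.018 cols 330.7188020095964 562.9750104281802 rows -30.5038621343341 599.3969903075415 topcol 441.7342358109968
5.9 [array([319., 373.]), array([289., 373.]), array([268., 373.])]
6.0 [array([316., 385.]), array([287., 385.]), array([266., 385.])]
6.1 [array([313., 396.]), array([284., 396.]), array([264., 396.])]
6.2 [array([310., 405.]), array([281., 405.]), array([261., 405.])]
6.28 [array([308., 412.]), array([279., 412.]), array([259., 412.])]
6.4 [array([303., 420.]), array([275., 420.]), array([255., 420.])]
```

All the evidence agrees on about 6.09 rad, so roughly 11° are still missing. I'll regrip for one small stroke.

```bash
python3 -c "
from h import *
path(line(cur(),pose(78,38,back=.11),3)); path([pose(78,38,back=.11),pose(78,38)])"
```

```text
[0.012,0.150,0.036,0.000,0.002,-0.000]
[0.012,0.150,0.036,0.000,0.002,-0.000]
[0.011,0.150,0.036,0.000,0.002,-0.000]
[-0.000,-0.000,0.440,0.000,0.000,0.000]
```

```bash
python3 -m inch '[[0.012,0.15,0.036,0,0.002,0],[0.012,0.15,0.036,0,0.002,0],[0.011,0.15,0.036,0,0.002,0],[0,0,0,0,0,0],[0,0,0,0,0,0]]'
python3 -c "
from h import *
where();path(line(cur(),pose(78,38),4))"
```

```text
t: 11.6
eef_pos: [0.5069, 0.0478, 0.2464]
tcp_rot: [179.8, 38.2, -178.9]
contact_force: [0.1, -0.3, -0.5]
finger_gap: 0.7
finger_force: 0.0
r,th,tilt,y [ 0.1671 52.6696 38.2061 -0.0014] F [ 0.1264 -0.2854 -0.4744] 0.0 [  -5.9666  -10.4493  120.7788    8.5675   31.9727 -102.8519]
[0.001,0.001,0.111,0.000,0.000,0.000]
[0.000,0.001,0.111,0.000,0.000,0.000]
[0.000,0.001,0.111,0.000,0.000,0.000]
[0.000,0.001,0.111,0.000,0.000,0.000]
```

```bash
python3 -m inch '[[0,0.002,0.11,0,0,0],[0,0.002,0.11,0,0,0],[0,0.001,0.11,0,0,0],[0,0,0.11,0,0,0],[0,0,0,0,0,0]]'
python3 -m inch '[[0,0,0,0,0,0],[0,0,0,0,0,0],[0,0,0,0,0,0],[0,0,0,0,0,0]]' 0 10
python3 -c "
from h import *
th,ti,r=where(); path([pose(th-k*4,ti+k*.4,r=r) for k in range(5)]);stem()"
```

```text
t: 12.1
eef_pos: [0.5756, 0.0456, 0.1576]
tcp_rot: [179.8, 38.0, -179.5]
contact_force: [-0.8, 0.7, -0.5]
finger_gap: 0.702
finger_force: 0.0
t: 12.5
eef_pos: [0.5755, 0.0484, 0.162]
tcp_rot: [179.6, 38.4, -179.4]
contact_force: [3.9, 20.1, 0.6]
finger_gap: 0.404
finger_force: 10.0
r,th,tilt,y [ 0.0665 75.2512 38.3591 -0.0018] F [ 3.9263 20.0999  0.5603] 9.998327493667603 [  -4.4889    2.2883  123.998    12.9404   15.8685 -106.4428]
[-0.016,0.000,-0.011,0.000,-0.002,0.000]
[-0.017,0.000,-0.009,0.000,-0.002,-0.000]
[-0.017,-0.000,-0.008,-0.000,-0.002,-0.000]
[-0.018,0.000,-0.007,0.000,-0.002,0.000]
scene 915.0 centroid (np.float64(296.78579234972676), np.float64(225.85573770491803)) [(294, 224, 17), (295, 224, 17), (294, 225, 49), (295, 225, 63), (296, 225, 56), (297, 225, 45), (298, 225, 33), (299, 225, 22), (294, 226, 47), (295, 226, 56), (296, 226, 60), (297, 226, 66), (298, 226, 66), (299, 226, 56), (300, 226, 31), (295, 227, 16), (296, 227, 31), (297, 227, 45), (298, 227, 49), (299, 227, 49), (300, 227, 27)]
6.08 [array([[303.4, 227.3]]), array([[293.6, 225.1]])]
6.18 [array([[303. , 228.1]]), array([[293.2, 225.9]])]
6.28 [array([[302.6, 229. ]]), array([[292.7, 226.7]])]
6.38 [array([[302.2, 230. ]]), array([[292.3, 227.7]])]
top 197.0 centroid (np.float64(251.73096446700507), np.float64(201.4263959390863)) [(250, 201, 19), (251, 201, 23), (252, 201, 23), (253, 201, 23), (254, 201, 18), (250, 202, 16), (251, 202, 19), (252, 202, 18), (253, 202, 16)]
6.08 [array([[245.5, 202. ]]), array([[254.7, 201.8]])]
6.18 [array([[245.5, 200.6]]), array([[254.6, 200.5]])]
6.28 [array([[245.5, 199.3]]), array([[254.6, 199.2]])]
6.38 [array([[245.5, 198. ]]), array([[254.6, 197.8]])]
```

```bash
python3 -m inch '[[0,0.015,0,0,0,0],[-0.016,0,-0.011,0,-0.002,0],[-0.017,0,-0.009,0,-0.002,0],[-0.017,0,-0.008,0,-0.002,0],[0,0,0,0,0,0]]'
python3 -c "
from h import *
th,ti,r=where(); path([pose(th-k*4,ti+k*.4,r=r) for k in range(3)]);stem()" | cut -c1-250
```

```text
t: 13.1
eef_pos: [0.5804, 0.05, 0.1745]
tcp_rot: [180.0, 39.4, -179.2]
contact_force: [-1.8, -7.5, 1.2]
finger_gap: 0.381
finger_force: 10.0
r,th,tilt,y [ 0.0665 63.9186 39.3886 -0.0003] F [-1.842  -7.4672  1.1697] 10.00664547085762 [  -4.0029    1.5868  123.2371   11.1146   16.1733 -104.4225]
[-0.018,-0.000,-0.007,0.000,-0.002,0.000]
[-0.018,-0.000,-0.006,0.000,-0.002,-0.000]
scene 896.0 centroid (np.float64(296.10379464285717), np.float64(227.45758928571428)) [(293, 226, 11), (294, 226, 44), (295, 226, 32), (296, 226, 21), (293, 227, 35), (294, 227, 64), (295, 227, 65), (296, 227, 62), (297, 227, 55), (298, 227, 45), (29
6.08 [array([[303.4, 227.3]]), array([[293.6, 225.1]])]
6.18 [array([[303. , 228.1]]), array([[293.2, 225.9]])]
6.28 [array([[302.6, 229. ]]), array([[292.7, 226.7]])]
6.38 [array([[302.2, 230. ]]), array([[292.3, 227.7]])]
top 180.0 centroid (np.float64(251.61111111111111), np.float64(198.90555555555557)) [(251, 198, 11), (250, 199, 21), (251, 199, 24), (252, 199, 23), (253, 199, 22), (254, 199, 15)]
6.08 [array([[245.5, 202. ]]), array([[254.7, 201.8]])]
6.18 [array([[245.5, 200.6]]), array([[254.6, 200.5]])]
6.28 [array([[245.5, 199.3]]), array([[254.6, 199.2]])]
6.38 [array([[245.5, 198. ]]), array([[254.6, 197.8]])]
```

Both cameras now read about 6.28. I'm releasing and backing off to check.

```bash
python3 -m inch '[[0,0,0,0,0,0],[0,0,0,0,0,0],[0,0,0,0,0,0]]' 0.7
python3 -m inch '[[0,0,-0.12,0,0,0],[0,0,-0.15,0,0,0],[0,-0.1,-0.15,0,0,0],[0,-0.15,-0.15,0,0,0],[0,-0.15,-0.1,0,0,0]]' 1
python3 -m inch '[[0,-0.15,-0.05,0,0,0],[0,-0.1,0,0,0,0],[0,0,0,0,0,0],[0,0,0,0,0,0]]'
python3 -c "
from h import *
stem();w=wcam('w5')
C=lambda P:(proj(w,P))
uv=C(face(0,-.018,0))[0]; x0,y0=np.clip((uv-[70,70]).astype(int),0,None)
C=lambda P:(proj(w,P)-[x0,y0])*4
a=np.linspace(0,2*np.pi,720)
e=C(np.array([face(.052*np.sin(t),-.018,.052*np.cos(t)) for t in a])); print('cols',e[:,0].min(),e[:,0].max(),'rows',e[:,1].min(),e[:,1].max())
for ps in (6.1,6.2,6.28,6.36,6.46): print(ps,[C(face(.038*np.sin(ps),y,.038*np.cos(ps))).round(0)[0] for y in (-.018,-.025,-.044)])
cv2.imwrite('pics/w5.png',cv2.resize(w['pixels'][y0:y0+140,x0:x0+160,::-1],None,fx=4,fy=4,interpolation=cv2.INTER_CUBIC))" | cut -c1-200
```

```text
t: 13.5
eef_pos: [0.5809, 0.0512, 0.1744]
tcp_rot: [179.8, 39.4, -179.3]
contact_force: [0.8, -0.1, 0.2]
finger_gap: 0.602
finger_force: 0.0
t: 14.0
eef_pos: [0.4767, -0.0475, 0.3045]
tcp_rot: [-180.0, 39.6, -178.9]
contact_force: [0.9, -1.4, -0.6]
finger_gap: 0.994
finger_force: 0.0
t: 14.4
eef_pos: [0.4701, -0.1114, 0.3107]
tcp_rot: [179.7, 39.3, -179.4]
contact_force: [-0.3, 0.2, 0.0]
finger_gap: 1.003
finger_force: 0.0
scene 924.0 centroid (np.float64(296.1461038961039), np.float64(227.46645021645023)) [(293, 226, 12), (294, 226, 44), (295, 226, 31), (296, 226, 15), (293, 227, 34), (294, 227, 64), (295, 227, 67), (2
6.08 [array([[303.4, 227.3]]), array([[293.6, 225.1]])]
6.18 [array([[303. , 228.1]]), array([[293.2, 225.9]])]
6.28 [array([[302.6, 229. ]]), array([[292.7, 226.7]])]
6.38 [array([[302.2, 230. ]]), array([[292.3, 227.7]])]
top 194.0 centroid (np.float64(251.58247422680412), np.float64(198.9020618556701)) [(251, 198, 12), (252, 198, 11), (249, 199, 11), (250, 199, 22), (251, 199, 24), (252, 199, 24), (253, 199, 23), (254
6.08 [array([[245.5, 202. ]]), array([[254.7, 201.8]])]
6.18 [array([[245.5, 200.6]]), array([[254.6, 200.5]])]
6.28 [array([[245.5, 199.3]]), array([[254.6, 199.2]])]
6.38 [array([[245.5, 198. ]]), array([[254.6, 197.8]])]
cols 228.13215001537765 351.1719021843087 rows 104.6587997575541 461.4075230002385
6.1 [array([317., 378.]), array([291., 378.]), array([222., 379.])]
6.2 [array([313., 387.]), array([288., 387.]), array([219., 388.])]
6.28 [array([310., 393.]), array([285., 393.]), array([216., 394.])]
6.36 [array([307., 399.]), array([282., 399.]), array([214., 399.])]
6.46 [array([302., 404.]), array([278., 404.]), array([210., 405.])]
```

View pics/w5.png

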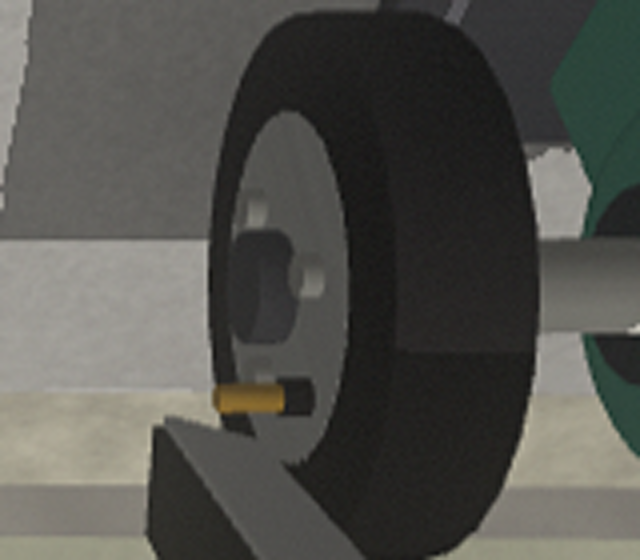

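The stem's axis is at crop row 398. After correcting the 5-row offset seen on the disc, that gives about 6.27 rad, so the stem is upright within about 1–2°. The hand is clear and the wheel is at rest.

```bash
python3 -c "
from h import *
print(bot.hand_in())"
```

```text
the job is handed in; nothing more can be done
None
```

The valve stem stands straight up at the top of the wheel, within about 2° by the camera measurements; the wheel is at rest, the hand is clear, and the job was handed in at about 14.5 s.

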